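# Find the socket for the centrifuge rotor nut

## Robot

A 6-joint arm with a two-finger parallel gripper is mounted at the origin on the work surface. World frame = base frame: x ahead of the robot, y to its left, z up, the work surface at z = 0. Lengths are in mm, angles in rad, forces in N, time in s.
With the tool pointing down it reaches from about 275 to 1000 mm from the base axis. Payload 8.4 kg.
Tool frame: the origin (TCP) lies at the very end of the fingers, on their centre line; the grasp point (between the pads) lies 19 mm behind it; z points along the fingers, x is the direction in which the jaws open and shut, and the axes are right-handed (so a half turn about z gives the same grasp; the last joint's range is limited). The gripper opens to 85 mm and grips with 20 to 120 N. Pads are 22 mm wide; open, the fingers measure 114 mm over their backs; the gripper's body (76 mm by 85 mm) begins 54 mm behind the grasp point. The pads swing forward as they close: fully open they stand 13 mm farther back than shut.
Start: joints at [-1.134, 0.353, 1.633, -0, 1.155, -0.002], TCP at [265.532, -565.792, 209.481] pointing down, gripper open.
Joint ranges: [-2.63, 2.63], [-0.92, 2.1], [0.06, 2.66], [-1.3, 4.44], [0, 2.69], [-3.02, 3.02]. Speed limits (rad/s): [2.22, 2.22, 2.79, 3.14, 3.14, 3.14].

## Interface

Orientations are given as [roll, pitch, yaw] about the fixed x, y, z axes, in that order (R = Rz(yaw) Ry(pitch) Rx(roll)).
In Python, from rig import r gives the robot as it stands. The module is installed in compiled form; this text tells all that it offers.
- The arm moves only by the tool apply_moves, never from a script. Its argument "targets" is a list that holds one entry, the list of rows, each a list of 7 numbers: the gripper's target within -1 to 1 (fully open at 1, half-way at 0, shut at -1), then the shift along the tool's x, y, z in cm, then the turn, a rotation vector about the tool's x, y, z in degrees. A call has 1 to 8 rows; each row is the pose to reach, as a shift and turn from the pose measured when the call began, along the tool's axes at that moment; what a row does not reach only later rows make up. A row lasts 1/10 s, in which the tool goes at most 50 mm and 8.59 degrees, less where a joint would pass 70% of its speed; a pose out of reach is approached as far as the arm can. A call with a gripper value outside its range is refused whole. The fingers move at their own pace and stop on an object; "newtons" is the grip in N (left out, the last holds). Time passes only in rows, so rows that repeat a pose let the fingers close. It gives the time, the measured TCP pose, the force and the opening at its end, in the units of the state.
- r.sense(): the state, without advancing time (a new reading comes with each control period).
- r.grab_frame(name): name is "scene" or "top"; returns a dict with "pixels" (384x512x3 uint8, red, green, blue), "fov_y" (degrees; the focal length in pixels is half the picture's height over the tangent of half this angle, whatever the lens; pixels are square), "cx", "cy" (the principal point, pixels), "R" (3x3) and "t" (3): a world point X has camera coordinates R X + t. Camera axes: x right, y down, z forward; pixel columns grow to the right and rows downward; lengths in mm; the calibration is good to about 2 mm. A picture is of the moment at which its call begins. There is no depth.
- r.sign_off(): hands the job in, once; it reports no verdict.
The state is a dict: "clock": time; "qpos": joint angles; "qvel": joint speeds; "joint_efforts": joint torques, N m; "eef_pos": TCP position; "tcp_rot": TCP orientation; "contact_force": force on the tool from outside, world axes, zero at the start; "wrist_torque": the same for the moment, N m; "opening": opening from 0.0 (shut) to 1.0 (fully open).
Only numpy, scipy, OpenCV 4.12 (cv2) and the standard library are available. Lean on these libraries where they do the work, as an engineer would, in place of code of your own. Each camera call takes 0.05 s, during which the arm holds its last target. There are 200 camera calls.

## Task

The rotor of the bench centrifuge is coming off for cleaning: first swing the red-knobbed lock lever round until it points at the yellow mark and leave it there. Then try the two sockets from the green tray on the hex nut of the rotor that sits in the centrifuge, keep the one that fits and push it down over the nut until its rim rests on the washer, with the other socket standing upright in the tray. Finish holding: still gripping the seated socket by its handle, and leave the tube rack, the jar and the tape roll where they are.

Things in the scene. Friction and masses are not known exactly. Their poses are not given: they have to be found in the camera images.
- lock_lever (a joint): angle of the lock lever, a flat steel arm that swings level about an upright axis on the centrifuge's top: 0 = arm points along the centrifuge's own +y; it grows anticlockwise seen from above, to 1.9 rad at the stop; 1.2 = points at the yellow mark. Stays where it is left; moving it takes about 1.5 to 3 N at the knob
- lever_pivot (a point): point on the lever's upright axis, 115 mm above the table, at the arm's mid height. Its axes are the centrifuge's own
- lever_knob (a point): centre of the top of the lever's red knob: an upright cylinder 18 mm across and 40 mm high (it stands from 115 to 155 mm above the table), 80 mm from the pivot
- lock_mark (a point): middle of the yellow mark, a line 7 by 30 mm on the centrifuge's top that points at the lever's axis, 97 mm from it
- spindle (a point): on the centrifuge's top (100 mm above the table), under the centre of the rotor that sits in it. The centrifuge is a white box with grey top, 240 (own x) by 320 (own y) by 100 mm high, fixed; its front with the display faces the robot; the rotor is in its right half (seen from the robot), the lever in its left half
- rotor_blue: fixed blue disc, 132 mm across, 12 black holes, washer and brass hex nut on top: 24 mm across the flats and 14 mm high, with a 10 mm stud standing 12 mm above it. The one within 20 mm of spindle (x, y) is to be worked on; the other is a spare on a stand. Origin: centre of underside; z up; washer top at z = 37 mm, nut top 51 mm. Nut flats face own +x and every 60 degrees. It does not turn
- rotor_grey: fixed dark grey disc, 132 mm across, 12 black holes, washer and brass hex nut on top: 28 mm across the flats and 14 mm high, flush on top. The one within 20 mm of spindle (x, y) is to be worked on; the other is a spare on a stand. Origin: centre of underside; z up; washer top at z = 37 mm, nut top 51 mm. Nut flats face own +x and every 60 degrees. It does not turn
- rotor_blue_seat (a point): centre of the washer's top, at the foot of the blue rotor's nut (137 mm above the table); axes as the rotor's. The sockets look alike but for colour; inside they differ. One goes down over the nut (1.8 mm play) until its rim meets the washer; the other stops with its rim 10 to 14 mm above it. Which fits depends on the rotor in the centrifuge and is found by trying
- rotor_grey_seat (a point): centre of the washer's top, at the foot of the grey rotor's nut (137 mm above the table); axes as the rotor's. The sockets look alike but for colour; inside they differ. One goes down over the nut (1.8 mm play) until its rim meets the washer; the other stops with its rim 10 to 14 mm above it. Which fits depends on the rotor in the centrifuge and is found by trying
- socket_purple: loose steel six-sided socket, mouth down, 42 mm across flats, 40 mm high, 200 g, with a flat purple handle on top: 32 (own x) by 20 (own y) by 40 mm high (z 40 to 80). Origin: centre of the mouth rim, z up. Flats of the hex opening face own +x and every 60 degrees. Starts standing in the tray, in either place
- socket_orange: loose steel six-sided socket, mouth down, 42 mm across flats, 40 mm high, 200 g, with a flat orange handle on top: 32 (own x) by 20 (own y) by 40 mm high (z 40 to 80). Origin: centre of the mouth rim, z up. Flats of the hex opening face own +x and every 60 degrees. Starts standing in the tray, in either place
- tool_tray: green open tray, fixed, 130 (own x) by 200 (own y) by 14 mm high, walls 4 mm, floor about 4 mm above the table. Origin: centre of its underside. The two sockets stand at own y = +47 and -47 mm
- tube_rack: bystander: white wire rack with capped sample tubes, 94 by 164 mm, 86 mm high, loose, beyond the tray. Origin: centre of its underside
- sample_jar: bystander: small jar with yellow cap, 56 mm across, 75 mm high, loose, on the robot's side of the tray. Origin: centre of its underside
- tape_roll: bystander: red tape roll lying flat, 80 mm across, 20 mm high, loose, near the left of the robot. Origin: centre of its underside
Mind the look-alikes: they are no part of the job. Leave any pink or turquoise look-alike of the socket_orange alone.

How it is judged:
By the outcome, as a careful person would: the job done as asked, in the order asked, and still so for the second after the job is handed in, while the arm keeps its last pose, push and grip.
It also fails if it takes over 72 s, if anything falls off the work surface, if the arm or the gripper's body presses on something with over 40 N, if the wrist force passes 120 N, or if a joint passes its speed limit or range.

## Working session

There is one attempt and no reset: what is moved stays moved. The work goes in short steps, Python scripts to look and compute and a tool call to move; the robot and the scene stay as the last step left them, time stands still between calls to the robot, and variables do not carry over. Pictures are saved under pics/ and viewed, about 8 in all and at most 12, crops included, and the job is handed in when it is done.

Besides the shell and the picture viewer there is one more tool, called by a JSON object that holds its "fn" and its "kwargs". apply_moves: Moves the arm, as the interface text tells. Its arguments: {"type":"object","properties":{"targets":{"type":"array"},"newtons":{"type":"number"}},"required":["targets"]}

```bash
mkdir -p pics; cat > h.py <<'E'
from rig import r
import numpy as np, cv2
def save(name,fn):
    f=r.grab_frame(name); cv2.imwrite('pics/'+fn,f['pixels'][:,:,::-1]); np.save('pics/'+fn+'.npy',{k:f[k] for k in f},allow_pickle=True); return f
def load(fn): return np.load('pics/'+fn+'.npy',allow_pickle=True).item()
def F(f): return 192/np.tan(np.radians(f['fov_y'])/2)
def back(f,u,v,z):
    R=np.array(f['R']);t=np.array(f['t']);d=R.T@np.array([(u-f['cx'])/F(f),(v-f['cy'])/F(f),1]);c=-R.T@t
    return (c+d*(z-c[2])/d[2])
def proj(f,X):
    p=np.array(f['R'])@np.array(X)+np.array(f['t']); return F(f)*p[0]/p[2]+f['cx'],F(f)*p[1]/p[2]+f['cy']
E
python3 - <<'E'
from h import *
a=save('scene','s1.png');b=save('top','t1.png')
for f in(a,b):print(f['fov_y'],f['cx'],f['cy'],-np.array(f['R']).T@f['t'])
s=r.sense();print(s)
# both enlarged? stack
im=cv2.resize(cv2.imread('pics/t1.png'),(800,600),interpolation=cv2.INTER_CUBIC);cv2.imwrite('pics/t1b.png',im)
im=cv2.resize(cv2.imread('pics/s1.png'),(800,600),interpolation=cv2.INTER_CUBIC);cv2.imwrite('pics/s1b.png',im)
E
```

```text
55.344965613109586 258.085079759211 196.9516742968256 [1246.96066014 -603.77173191  791.74613665]
45.40564155171946 255.13927500160767 191.12932439063053 [ 296.14779092   86.61566822 1468.69789204]
{'clock': 0.1, 'qpos': array([-1.13440680e+00,  3.53600273e-01,  1.63405238e+00, -9.33856367e-06,
        1.15519208e+00, -2.40754424e-03]), 'qvel': array([-0.00163933, -0.00137424, -0.00090109, -0.00072183, -0.00198365,
       -0.00033785]), 'joint_efforts': array([ 5.97949092e-04, -6.06356835e+01, -3.42818320e+01, -8.84350811e-06,
        3.95704148e-03, -1.51992867e-05]), 'eef_pos': array([ 265.33489581, -565.38602947,  208.82657195]), 'tcp_rot': array([ 3.14158713e+00,  1.25209367e-03, -1.13199548e+00]), 'contact_force': array([ 0.33847206, -0.01579623, -0.90182651]), 'wrist_torque': array([-0.01044881,  0.02299036, -0.00156184]), 'opening': 0.9983845958227773}
```

View pics/t1b.png

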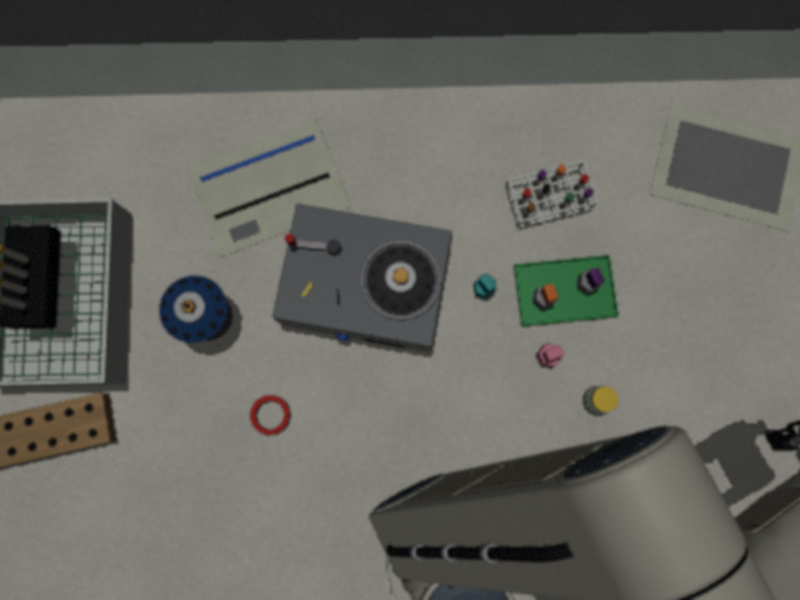

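View pics/s1b.png

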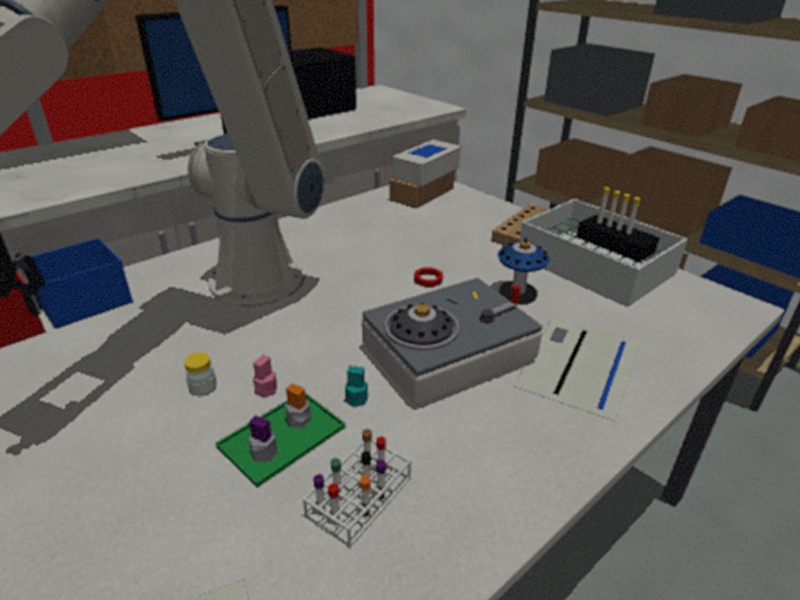

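```bash
cat > fit.py <<'E'
from h import *
from scipy.optimize import minimize
def box(x,y,yaw,a,b,z0,z1):
    c,s=np.cos(yaw),np.sin(yaw);p=[(i*a/2,j*b/2) for i in(-1,1) for j in(-1,1)]
    return [(x+c*u-s*v,y+s*u+c*v,z) for u,v in p for z in(z0,z1)]
def prism(x,y,yaw,af,n,z0,z1):
    R=af/2/np.cos(np.pi/n);return [(x+R*np.cos(yaw+(k+.5)*2*np.pi/n),y+R*np.sin(yaw+(k+.5)*2*np.pi/n),z) for k in range(n) for z in(z0,z1)]
S=16
def sil(f,pts,win):
    u0,v0,u1,v1=win;P=np.array([proj(f,p) for p in pts]);
    Q=((P-[u0-.5,v0-.5])*S-.5).astype(np.float32);h=cv2.convexHull(Q)
    m=np.zeros(((v1-v0)*S,(u1-u0)*S),np.uint8);cv2.fillPoly(m,[np.round(h*16).astype(np.int32)],255,shift=4)
    m=cv2.GaussianBlur(m,(0,0),0.7*S)
    return cv2.resize(m,(u1-u0,v1-v0),interpolation=cv2.INTER_AREA)/255.
def soft(f,win,score):
    u0,v0,u1,v1=win;p=f['pixels'][v0:v1,u0:u1].astype(float);return np.clip(score(p),0,1)
def fit(obs,model,x0,step):
    # obs: list of (frame,win,softmask)
    c=lambda q:sum(((sil(f,model(q),w)-m)**2).sum() for f,w,m in obs)
    s=np.vstack([x0]+[np.array(x0)+np.eye(len(x0))[i]*step[i] for i in range(len(x0))])
    r_=minimize(c,x0,method='Nelder-Mead',options=dict(initial_simplex=s,xatol=.02,fatol=1e-3,maxiter=300));return r_.x,r_.fun
E
python3 - <<'E'
from h import *
t=load('t1.png');s=load('s1.png')
print(np.array(t['R']).round(3))
for n,(u,v),z in [('knob',(291,240),155),('pivot',(334,247),115),('mark',(307,290),100),('grey',(338,297),100),('nut',(401,275),151),('or',(549,293),84),('pu',(595,278),84),('TL',(296,205),100),('TR',(451,231),100),('BR',(432,348),100),('BL',(274,320),100),('tray',(514,265),14),('trayTR',(611,256),14),('trayBR',(618,318),14),('trayBL',(523,326),14)]:
    X=back(t,u*.64,v*.64,z);print(n,X.round(0),np.round(np.array(proj(s,X))/.64),t['pixels'][int(v*.64),int(u*.64)], s['pixels'][int(proj(s,X)[1]),int(proj(s,X)[0])])
def cr(f,u0,v0,u1,v1,k): return cv2.resize(f['pixels'][v0:v1,u0:u1,::-1],None,fx=k,fy=k,interpolation=cv2.INTER_CUBIC)
a=np.hstack([cr(t,232,150,282,200,8),cr(s,245,180,295,230,8)])
b=np.hstack([cr(t,340,165,390,190,8),cr(s,155,240,205,265,8)])
cv2.imwrite('pics/c1.png',np.clip(np.vstack([a,b])*1.3,0,255).astype(np.uint8))
E
```

```text
[[-0.027 -1.    -0.005]
 [-0.987  0.027 -0.158]
 [ 0.158  0.001 -0.987]]
knob [624. 287. 155.] [511. 286.] [109  31  28] [60 42 42]
pivot [618. 210. 115.] [484. 313.] [51 51 53] [54 49 55]
mark [537. 265. 100.] [473. 295.] [137 128  61] [119 107  74]
grey [522. 205. 100.] [449. 301.] [45 47 48] [53 58 61]
nut [552.  82. 151.] [420. 308.] [150 116  63] [134 105  46]
or [ 521. -207.   84.] [294. 387.] [149  83  43] [162  85  23]
pu [ 548. -298.   84.] [257. 418.] [65 35 75] [67 26 81]
TL [708. 286. 100.] [539. 324.] [95 97 91] [95 97 99]
TR [647. -19. 100.] [415. 370.] [108 108 102] [58 59 62]
BR [418.  27. 100.] [358. 311.] [62 62 58] [157 156 149]
BL [480. 329. 100.] [473. 276.] [98 96 92] [161 160 152]
tray [ 593. -153.   14.] [342. 421.] [112 114 105] [105 129 105]
trayTR [ 607. -354.   14.] [251. 482.] [126 128 119] [112 112 105]
trayBR [ 477. -359.   14.] [212. 440.] [113 116 107] [160 158 151]
trayBL [ 466. -164.   14.] [300. 390.] [64 85 66] [160  82   9]
```

View pics/c1.png

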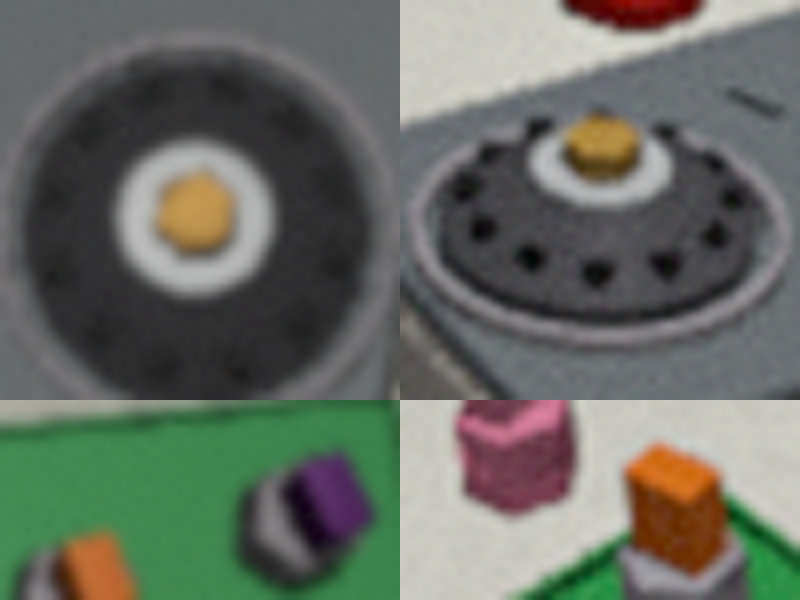

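```bash
cat > meas.py <<'E'
from fit import *
def avg(name,n=4):
    f=r.grab_frame(name);P=[f['pixels'].astype(float)]+[r.grab_frame(name)['pixels'].astype(float) for _ in range(n-1)];f['pixels']=np.mean(P,0);return f
br=lambda p:((p[...,0]-p[...,2])/(p[...,0]+20))/.5
org=lambda p:((p[...,0]-p[...,1])/(p[...,0]+15))/.4
pur=lambda p:((p[...,0]+p[...,2]-2*p[...,1])/(p[...,0]+p[...,2]+20))/.38
red=lambda p:((p[...,0]-p[...,1])/(p[...,0]+15))/.6
def win(f,X,h=12):
    u,v=proj(f,X);return(int(u)-h,int(v)-h,int(u)+h,int(v)+h)
def go(fr,score,model,x0,step,zc,h=12,show=True):
    obs=[]
    for f in fr:
        w=win(f,(x0[0],x0[1],zc),h);obs.append((f,w,soft(f,w,score)))
    return [fit([o],model,x0,step) for o in obs]+[fit(obs,model,x0,step)]
E
python3 - <<'E'
from meas import *
t=avg('top');s=avg('scene');np.save('pics/ts.npy',[t,s],allow_pickle=True)
def pr(n,L):
    for x,c in L:print(n,x.round(2),np.degrees(x[2]).round(1) if len(x)>2 else '',round(c,2))
for y0 in(0,.26,.52,.78):pr('nut',go([t,s],br,lambda q:prism(q[0],q[1],q[2],28,6,137,151),[552,82,y0],[4,4,.1],145))
for y0 in(-.3,.2,1,1.8):pr('or',go([t,s],org,lambda q:box(q[0],q[1],q[2],32,20,44,84),[521,-207,y0],[4,4,.2],64,14)[2:])
for y0 in(-.3,.2,1,1.8):pr('pu',go([t,s],pur,lambda q:box(q[0],q[1],q[2],32,20,44,84),[548,-298,y0],[4,4,.2],64,14)[2:])
pr('knob',go([t,s],red,lambda q:prism(q[0],q[1],0,18,32,115,155),[624,287],[4,4],135,12))
ye=lambda p:((np.minimum(p[...,0],p[...,1])-p[...,2])/(p[...,0]+20))/.4
for y0 in(.5,-.5):pr('mark',go([t,s],ye,lambda q:box(q[0],q[1],q[2],30,7,100,100.1),[537,265,y0],[4,4,.2],100,12))
E
```

```text
nut [5.5265e+02 8.3960e+01 1.7000e-01] 9.5 2.22
nut [ 5.5118e+02  8.8620e+01 -5.0000e-02] -3.1 3.2
nut [ 5.5269e+02  8.5500e+01 -5.0000e-02] -2.8 9.54
nut [5.5291e+02 8.3970e+01 2.4000e-01] 13.7 2.14
nut [5.5133e+02 8.8480e+01 2.6000e-01] 14.9 3.65
nut [5.5266e+02 8.4980e+01 3.2000e-01] 18.2 9.46
nut [5.5274e+02 8.3770e+01 4.9000e-01] 28.1 2.11
nut [5.5158e+02 8.8320e+01 5.3000e-01] 30.2 3.36
nut [5.5276e+02 8.5110e+01 4.7000e-01] 27.0 9.35
nut [5.5323e+02 8.4320e+01 4.2000e-01] 23.8 2.2
nut [551.59  88.17   0.77] 44.0 2.84
nut [552.59  85.14   0.8 ] 45.8 9.1
or [ 5.2410e+02 -2.0788e+02  1.6000e-01] 9.0 44.79
or [ 5.2398e+02 -2.0773e+02  1.7000e-01] 9.6 44.76
or [ 5.2401e+02 -2.0770e+02  1.7000e-01] 9.5 44.77
or [ 5.2418e+02 -2.0794e+02  1.8000e-01] 10.4 44.86
pu [ 5.5373e+02 -3.0080e+02  9.0000e-02] 5.2 34.52
pu [ 5.5416e+02 -3.0091e+02  1.0000e-01] 5.8 34.53
pu [ 554.18 -300.35    1.11] 63.8 43.3
pu [ 5.5412e+02 -3.0058e+02  1.0000e-01] 5.5 34.51
knob [630.43 292.22]  2.96
knob [628.99 296.89]  2.5
knob [630.88 293.39]  7.6
mark [539.82 265.96  -0.59] -33.8 2.53
mark [538.3  269.97  -0.65] -37.1 2.71
mark [539.32 267.04  -0.56] -32.0 6.38
mark [539.3  266.47  -0.56] -32.1 2.45
mark [537.88 270.17  -0.57] -32.4 2.76
mark [539.78 266.49  -0.61] -34.9 6.49
```

```bash
cat > obj.py <<'E'
from meas import *
sig=lambda x:np.clip(x,0,1)
org2=lambda p:sig((p[...,0]-p[...,2]-.25*p[...,0])/(.4*p[...,0]+8))*(p[...,0]>p[...,1])
pur2=lambda p:sig(((p[...,0]+p[...,2]-2*p[...,1])/(p[...,0]+p[...,2]+20)-.1)/.22)
def handle(fr,score,x0,z0,h=14,yaws=(-.3,.2,.7,1.2)):
    out=[]
    for k in range(3):
        F_=[[fr[0]],[fr[1]],fr][k]
        out.append(min((go(F_,score,lambda q:box(q[0],q[1],q[2],32,20,z0,z0+40),[x0[0],x0[1],y],[4,4,.2],z0+20,h)[-1] for y in yaws),key=lambda a:a[1]))
    return out
E
python3 - <<'E'
from obj import *
t,s=np.load('pics/ts.npy',allow_pickle=True)
for n,sc,x0 in(('or',org2,(522,-206)),('pu',pur2,(549,-300))):
    for x,c in handle([t,s],sc,x0,44):print(n,x[:2].round(1),np.degrees(x[2]).round(1),round(c,2))
a=[]
for f in(t,s):
  for sc,x0 in((org2,(522,-206,64)),(pur2,(549,-300,64))):
    w=win(f,x0,14);m=soft(f,w,sc);a.append(cv2.resize((m*255).astype(np.uint8),(280,280),interpolation=0))
    a.append(cv2.resize(cv2.cvtColor(f['pixels'][w[1]:w[3],w[0]:w[2]].astype(np.uint8),cv2.COLOR_RGB2GRAY),(280,280),interpolation=0))
cv2.imwrite('pics/m.png',cv2.resize(np.vstack([np.hstack(a[:4]),np.hstack(a[4:])]),(800,400)))
E
```

```text
or [ 524.8 -210.9] 20.8 8.69
or [ 524.  -206.8] 3.8 13.9
or [ 524.8 -208.5] 6.1 30.51
pu [ 553.7 -302.6] 32.6 16.93
pu [ 553.9 -300.4] 2.2 20.67
pu [ 553.9 -300.8] 5.3 45.25
```

View pics/m.png

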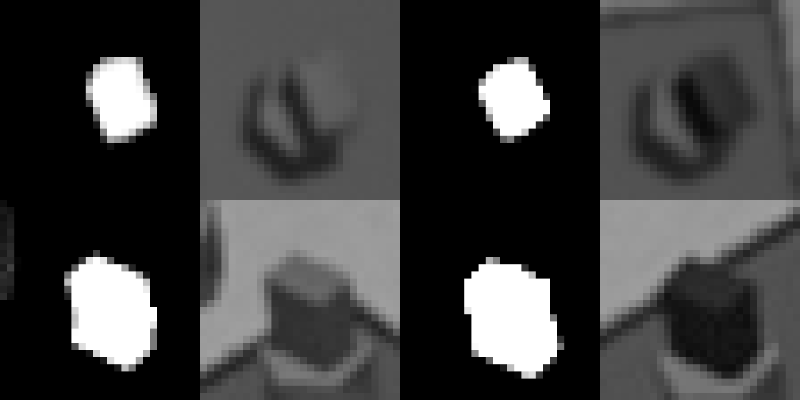

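```bash
cat >> obj.py <<'E'
B=np.array([-1.5,4.3,0]) # scene minus top bias
def hfit(t,s,score,x0,z0,h=14,yaws=(-.3,.2,.7,1.2),which='ts',model=None):
    model=model or (lambda q:box(q[0],q[1],q[2],32+q[3],20+q[3],z0-q[3]/2,z0+40+q[3]/2))
    best=None
    obs=[]
    for f,b,k in((t,0*B,'t'),(s,B,'s')):
        if k in which:
            w=win(f,np.array([*x0[:2],z0+20])+b,h);obs.append((f,w,soft(f,w,score),b))
    def c(q):return sum(((sil(f,[np.array(p)+b for p in model(q)],w)-m)**2).sum() for f,w,m,b in obs)
    for y in yaws:
        q0=np.array([x0[0],x0[1],y,1.]);S_=np.vstack([q0]+[q0+d for d in np.diag([4,4,.2,2.])])
        o=minimize(c,q0,method='Nelder-Mead',options=dict(initial_simplex=S_,xatol=.02,fatol=1e-3,maxiter=400))
        if best is None or o.fun<best.fun:best=o
    return best
E
python3 - <<'E'
from obj import *
t,s=np.load('pics/ts.npy',allow_pickle=True)
for n,sc,x0 in(('or',org2,(522,-206)),('pu',pur2,(549,-300))):
  for w in('t','s','ts'):
    o=hfit(t,s,sc,x0,44,which=w);print(n,w,o.x.round(2),np.degrees(o.x[2]).round(1),round(o.fun,2))
m=lambda q:prism(q[0],q[1],q[2],28+q[3],6,137,151+q[3]/2)
for w in('t','s','ts'):
  for y in range(0,60,10):
    a=np.radians(y);mm=lambda q:prism(q[0],q[1],a,28+q[3],6,137,151+q[3]/2)
    o=hfit(t,s,br,(552,84),125,12,yaws=(a,),which=w,model=mm);print('nut',w,y,o.x.round(2),round(o.fun,3))
E
```

```text
or t [ 5.2504e+02 -2.1110e+02  2.9000e-01 -3.2100e+00] 16.4 1.91
or s [ 5.2560e+02 -2.1113e+02  3.0000e-01 -3.0100e+00] 16.9 4.53
or ts [ 5.2515e+02 -2.1099e+02  2.9000e-01 -3.1500e+00] 16.8 6.62
pu t [ 5.5390e+02 -3.0279e+02  3.5000e-01 -5.0200e+00] 20.3 3.15
pu s [ 5.5543e+02 -3.0455e+02  3.7000e-01 -3.6200e+00] 21.2 6.21
pu ts [ 5.5445e+02 -3.0379e+02  3.9000e-01 -4.0300e+00] 22.4 12.34
nut t 0 [ 5.5269e+02  8.3890e+01  4.1000e-01 -2.1200e+00] 0.614
nut t 10 [552.8   83.87   0.68  -2.24] 0.278
nut t 20 [552.74  83.95   0.7   -2.08] 0.204
nut t 30 [552.83  83.85   0.83  -2.08] 0.48
nut t 40 [552.66  83.92   1.1   -2.17] 0.794
nut t 50 [552.81  83.97   1.27  -2.11] 0.877
nut s 0 [ 5.5241e+02  8.4530e+01  2.6000e-01 -2.2500e+00] 1.403
nut s 10 [ 5.5251e+02  8.4610e+01  4.5000e-01 -2.4800e+00] 1.33
nut s 20 [552.52  84.63   0.61  -2.53] 1.362
nut s 30 [552.49  84.58   0.81  -2.32] 1.445
nut s 40 [552.38  84.55   1.02  -2.11] 1.693
nut s 50 [552.63  84.28   1.17  -1.97] 1.66
nut ts 0 [ 5.5278e+02  8.4040e+01  4.0000e-01 -2.2800e+00] 2.071
nut ts 10 [552.74  84.05   0.61  -2.17] 1.739
nut ts 20 [552.85  84.04   0.79  -2.22] 1.706
nut ts 30 [552.77  84.18   0.91  -2.2 ] 2.034
nut ts 40 [552.69  84.05   0.92  -2.08] 2.554
nut ts 50 [552.61  84.1    1.24  -2.07] 2.601
```

```bash
cat > plan.py <<'E'
import sys
from h import *
from scipy.spatial.transform import Rotation as Ro
def plan(x,y,z,yaw):
    s=r.sense();Rc=Ro.from_euler('xyz',s['tcp_rot']);Rt=Ro.from_euler('xyz',[np.pi,0,np.radians(yaw)])
    d=Rc.inv().apply(np.array([x,y,z])-s['eef_pos'])/10;t=(Rc.inv()*Rt).as_rotvec(degrees=True)
    print('shift',d.round(2),'turn',t.round(1),'| t',round(s['clock'],1),s['eef_pos'].round(1),np.degrees(s['tcp_rot']).round(1),'F',s['contact_force'].round(1),'op',round(s['opening'],3))
if __name__=='__main__':
    a=list(map(float,sys.argv[1:]))
    for i in range(0,len(a),4):plan(*a[i:i+4])
E
python3 plan.py 450 -150 230 -30 629.6 294.4 200 -6.4
```

```text
shift [-29.8  -34.36  -2.05] turn [ -0.    0.  -34.9] | t 0.5 [ 265.5 -565.8  209.5] [180.    0.  -64.9] F [ 0.4 -0.2  0.7] op 1.001
shift [-62.4  -69.5    0.95] turn [ -0.    0.  -58.5] | t 0.5 [ 265.5 -565.8  209.5] [180.    0.  -64.9] F [ 0.4 -0.2  0.7] op 1.001
```

{"fn": "apply_moves", "kwargs": {"targets": [[[0,-29.8,-34.4,-2,0,0,-35],[0,-29.8,-34.4,-2,0,0,-35],[0,-29.8,-34.4,-2,0,0,-35],[0,-29.8,-34.4,-2,0,0,-35],[0,-29.8,-34.4,-2,0,0,-35],[0,-29.8,-34.4,-2,0,0,-35],[0,-29.8,-34.4,-2,0,0,-35],[0,-29.8,-34.4,-2,0,0,-35]]], "newtons": 30}}

```text
clock: 1.3
eef_pos: [428.3, -198.8, 227.5]
tcp_rot: [-3.141, -0.001, -0.521]
contact_force: [0.6, -0.9, 0.3]
opening: 0.505
```

```bash
python3 plan.py 629.6 294.4 210 -6.4
```

```text
shift [ -7.11 -52.79   1.75] turn [  0.   -0.1 -23.5] | t 1.3 [ 428.3 -198.8  227.5] [-180.    -0.   -29.9] F [ 0.6 -0.9  0.3] op 0.505
```

{"fn": "apply_moves", "kwargs": {"targets": [[[0,-7.1,-52.8,1.7,0,0,-23.5],[0,-7.1,-52.8,1.7,0,0,-23.5],[0,-7.1,-52.8,1.7,0,0,-23.5],[0,-7.1,-52.8,1.7,0,0,-23.5],[0,-7.1,-52.8,1.7,0,0,-23.5],[0,-7.1,-52.8,1.7,0,0,-23.5],[0,-7.1,-52.8,1.7,0,0,-23.5],[0,-7.1,-52.8,1.7,0,0,-23.5]]]}}

```text
clock: 2.1
eef_pos: [579.3, 171.8, 214.8]
tcp_rot: [3.141, -0.001, -0.111]
contact_force: [0.5, -1.1, -0.5]
opening: 0.501
```

```bash
python3 plan.py 629.6 294.4 200 -6.4
```

```text
shift [  3.63 -12.74   1.48] turn [ 0.  -0.1  0. ] | t 2.1 [579.3 171.8 214.8] [ 1.8e+02 -1.0e-01 -6.4e+00] F [ 0.5 -1.1 -0.5] op 0.501
```

{"fn": "apply_moves", "kwargs": {"targets": [[[0,3.6,-12.7,1.5,0,0,0],[0,3.6,-12.7,1.5,0,0,0],[0,3.6,-12.7,1.5,0,0,0],[0,3.6,-12.7,1.5,0,0,0],[0,3.6,-12.7,1.5,0,0,0],[0,3.6,-12.7,4,0,0,0],[0,3.6,-12.7,6.3,0,0,0],[0,3.6,-12.7,8.5,0,0,0]]]}}

```text
clock: 2.9
eef_pos: [629.0, 292.2, 129.6]
tcp_rot: [3.141, -0.002, -0.112]
contact_force: [-0.1, -0.0, -0.8]
opening: 0.498
```

```bash
python3 - <<'E'
from h import *
t=save('top','t2.png');s=save('scene','s2.png')
def cr(f,X,h=33,k=6):
    u,v=map(int,proj(f,X));return cv2.resize(f['pixels'][v-h:v+h,u-h:u+h,::-1],None,fx=k,fy=k,interpolation=cv2.INTER_CUBIC)
cv2.imwrite('pics/c2.png',np.clip(np.hstack([cr(t,(620,280,140)),cr(s,(620,280,140))])*1.4,0,255).astype(np.uint8))
s=r.sense();print(s['eef_pos'],s['contact_force'],s['opening'])
E
```

```text
[627.05863291 291.46411218 127.07766423] [-0.20244318 -0.12688264 -0.73269878] 0.5000276174726744
```

View pics/c2.png

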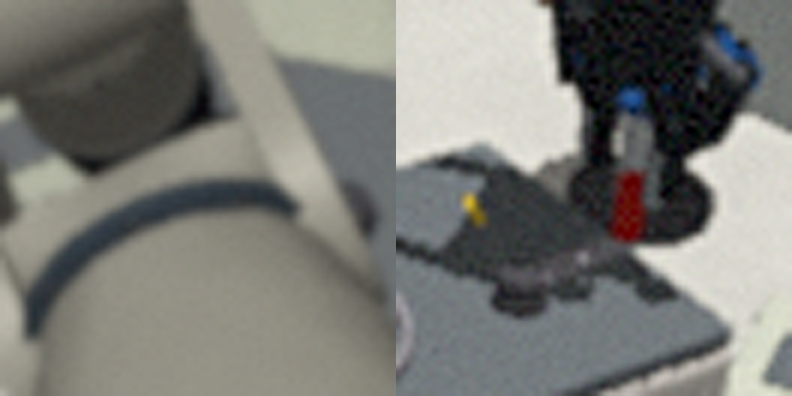

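{"fn": "apply_moves", "kwargs": {"targets": [[[-1,0,0,0,0,0,0],[-1,0,0,0,0,0,0],[-1,0,0,0,0,0,0],[-1,0,0,0,0,0,0],[-1,0,0,0,0,0,0],[-1,0,0,0,0,0,0]]], "newtons": 20}}

```text
clock: 3.6
eef_pos: [627.5, 290.7, 128.2]
tcp_rot: [3.138, 0.002, -0.112]
contact_force: [-1.1, -5.5, 3.8]
opening: 0.193
```

```bash
python3 -c "
from h import *
for i in range(4):
  s=r.sense();print(s['clock'],s['eef_pos'].round(2),s['contact_force'].round(1),s['opening']);r.grab_frame('scene')"
```

```text
3.6 [627.47 290.7  128.18] [-1.1 -5.5  3.8] 0.19332534669961468
3.65 [627.49 290.7  128.16] [-0.2 -6.3  4. ] 0.18904523606698942
3.7 [627.5  290.69 128.18] [-0.8 -5.9  3.7] 0.19280578974292578
3.75 [627.54 290.72 128.21] [-1.3 -5.3  4.3] 0.1888421587651588
```

```bash
cat > arc.py <<'E'
import sys
from plan import *
P=np.array([620.9,216.]);a0=float(sys.argv[1])
for k in range(1,9):
    a=a0+float(sys.argv[2])*k
    plan(*(P+77*np.array([np.cos(np.radians(a)),np.sin(np.radians(a))])),128,a-91.4)
E
python3 arc.py 85 4
```

```text
shift [-0.55 -0.17  0.02] turn [ 0.2  0.1 -4. ] | t 3.8 [627.5 290.7 128.2] [ 1.798e+02  1.000e-01 -6.400e+00] F [ 0.3 -6.4  3.6] op 0.186
shift [-1.08 -0.1   0.02] turn [ 0.2  0.1 -8. ] | t 3.8 [627.5 290.7 128.2] [ 1.798e+02  1.000e-01 -6.400e+00] F [ 0.3 -6.4  3.6] op 0.186
shift [-1.61  0.01  0.02] turn [  0.2   0.1 -12. ] | t 3.8 [627.5 290.7 128.2] [ 1.798e+02  1.000e-01 -6.400e+00] F [ 0.3 -6.4  3.6] op 0.186
shift [-2.13  0.15  0.02] turn [  0.2   0.2 -16. ] | t 3.8 [627.5 290.7 128.2] [ 1.798e+02  1.000e-01 -6.400e+00] F [ 0.3 -6.4  3.6] op 0.186
shift [-2.63  0.33  0.02] turn [  0.2   0.2 -20. ] | t 3.8 [627.5 290.7 128.2] [ 1.798e+02  1.000e-01 -6.400e+00] F [ 0.3 -6.4  3.6] op 0.186
shift [-3.13  0.55  0.03] turn [  0.2   0.2 -24. ] | t 3.8 [627.5 290.7 128.2] [ 1.798e+02  1.000e-01 -6.400e+00] F [ 0.3 -6.4  3.6] op 0.186
shift [-3.6   0.79  0.03] turn [  0.2   0.2 -28. ] | t 3.8 [627.5 290.7 128.2] [ 1.798e+02  1.000e-01 -6.400e+00] F [ 0.3 -6.4  3.6] op 0.186
shift [-4.06  1.07  0.03] turn [  0.2   0.2 -32. ] | t 3.8 [627.5 290.7 128.2] [ 1.798e+02  1.000e-01 -6.400e+00] F [ 0.3 -6.4  3.6] op 0.186
```

{"fn": "apply_moves", "kwargs": {"targets": [[[-1,-0.55,-0.15,0,0,0,-4],[-1,-1.1,-0.1,0,0,0,-8],[-1,-1.6,0,0,0,0,-12],[-1,-2.1,0.15,0,0,0,-16],[-1,-2.65,0.35,0,0,0,-20],[-1,-3.1,0.55,0,0,0,-24],[-1,-3.6,0.8,0,0,0,-28],[-1,-4.1,1.1,0,0,0,-32]]]}}

```text
clock: 4.6
eef_pos: [586.4, 282.9, 128.5]
tcp_rot: [3.137, 0.003, 0.449]
contact_force: [5.1, -8.6, -4.7]
opening: 0.189
```

```bash
python3 arc.py 117 3.85
```

```text
shift [-0.48 -0.15  0.05] turn [ 0.3  0.2 -3.7] | t 4.6 [586.4 282.9 128.5] [179.7   0.2  25.8] F [ 5.1 -8.6 -4.7] op 0.189
shift [-0.99 -0.08  0.05] turn [ 0.3  0.2 -7.5] | t 4.6 [586.4 282.9 128.5] [179.7   0.2  25.8] F [ 5.1 -8.6 -4.7] op 0.189
shift [-1.5   0.01  0.05] turn [  0.3   0.2 -11.4] | t 4.6 [586.4 282.9 128.5] [179.7   0.2  25.8] F [ 5.1 -8.6 -4.7] op 0.189
shift [-2.    0.15  0.05] turn [  0.2   0.2 -15.2] | t 4.6 [586.4 282.9 128.5] [179.7   0.2  25.8] F [ 5.1 -8.6 -4.7] op 0.189
shift [-2.49  0.31  0.06] turn [  0.2   0.2 -19.1] | t 4.6 [586.4 282.9 128.5] [179.7   0.2  25.8] F [ 5.1 -8.6 -4.7] op 0.189
shift [-2.97  0.51  0.06] turn [  0.2   0.2 -22.9] | t 4.6 [586.4 282.9 128.5] [179.7   0.2  25.8] F [ 5.1 -8.6 -4.7] op 0.189
shift [-3.43  0.74  0.06] turn [  0.2   0.2 -26.8] | t 4.6 [586.4 282.9 128.5] [179.7   0.2  25.8] F [ 5.1 -8.6 -4.7] op 0.189
shift [-3.88  1.    0.06] turn [  0.2   0.2 -30.6] | t 4.6 [586.4 282.9 128.5] [179.7   0.2  25.8] F [ 5.1 -8.6 -4.7] op 0.189
```

{"fn": "apply_moves", "kwargs": {"targets": [[[-1,-0.5,-0.1,0,0,0,-4],[-1,-1.0,-0.1,0,0,0,-8],[-1,-1.5,0,0,0,0,-11.5],[-1,-2.0,0.15,0,0,0,-15],[-1,-2.6,0.35,0,0,0,-20],[-1,-3.25,0.65,0,0,0,-25],[-1,-3.9,1.0,0,0,0,-30.5],[-1,-3.9,1.0,0,0,0,-30.5]]]}}

```text
clock: 5.4
eef_pos: [556.2, 255.6, 128.5]
tcp_rot: [3.137, 0.005, 0.985]
contact_force: [5.2, -5.4, -8.8]
opening: 0.187
```

{"fn": "apply_moves", "kwargs": {"targets": [[[0,0,0,0,0,0,0],[0,0,0,0,0,0,0],[0,0,0,0,0,0,0],[0,0,0,-4,0,0,0],[0,0,0,-8,0,0,0],[0,0,12,-12,0,0,0],[0,0,16,-12,0,0,0],[0,0,20,-12,0,0,0]]]}}

```text
clock: 6.2
eef_pos: [679.4, 175.8, 244.4]
tcp_rot: [3.135, 0.003, 0.986]
contact_force: [-0.0, 0.4, -0.3]
opening: 0.502
```

```bash
python3 - <<'E'
from obj import *
t=avg('top');s=avg('scene');np.save('pics/ts2.npy',[t,s],allow_pickle=True)
st=r.sense();print(st['clock'],st['eef_pos'])
for n,L in(('knob',go([t,s],red,lambda q:prism(q[0],q[1],0,18,32,115,155),[554,257],[4,4],135,12)),):
    for x,c in L:print(n,x.round(2),round(c,2))
def cr(f,X,h=33,k=6):
    u,v=map(int,proj(f,X));return cv2.resize(f['pixels'][v-h:v+h,u-h:u+h,::-1],None,fx=k,fy=k,interpolation=cv2.INTER_CUBIC)
cv2.imwrite('pics/c3.png',np.clip(np.hstack([cr(t,(580,240,100)),cr(s,(580,240,100))])*1.4,0,255).astype(np.uint8))
E
```

```text
6.6 [676.58461168 176.73312213 241.89102606]
knob [553.89 256.78] 1.58
knob [553.37 259.39] 3.5
knob [554.72 257.58] 5.71
```

View pics/c3.png

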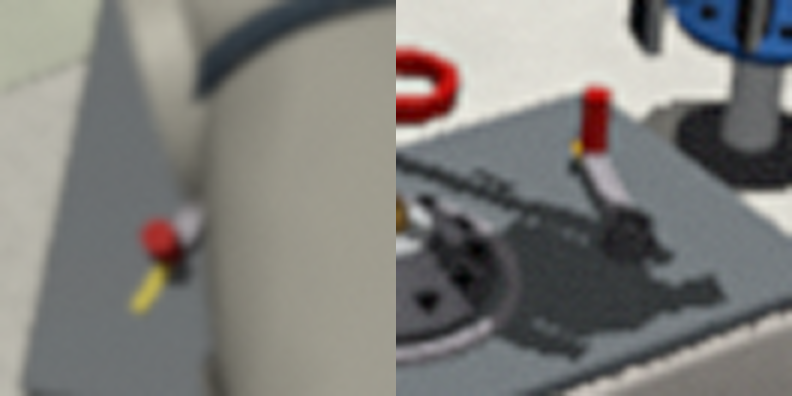

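```bash
python3 plan.py 524.7 -209.9 200 106.7
```

```text
shift [-40.6    8.65   4.45] turn [  0.1   0.4 -50.2] | t 6.6 [676.6 176.7 241.9] [179.8   0.3  56.5] F [0.2 0.6 0.2] op 0.501
```

{"fn": "apply_moves", "kwargs": {"targets": [[[0,-40.6,8.6,4.4,0,0,-50],[0,-40.6,8.6,4.4,0,0,-50],[0,-40.6,8.6,4.4,0,0,-50],[0,-40.6,8.6,4.4,0,0,-50],[0,-40.6,8.6,4.4,0,0,-50],[0,-40.6,8.6,4.4,0,0,-50],[0,-40.6,8.6,4.4,0,0,-50],[0,-40.6,8.6,4.4,0,0,-50]]]}}

```text
clock: 7.4
eef_pos: [530.5, -191.8, 202.6]
tcp_rot: [-3.14, 0.007, 1.861]
contact_force: [0.5, -0.7, 0.0]
opening: 0.497
```

```bash
python3 plan.py 524.7 -209.9 140 106.7
```

```text
shift [-1.52 -1.06  6.27] turn [-0.1  0.4 -0.1] | t 7.4 [ 530.5 -191.8  202.6] [-179.9    0.4  106.6] F [ 0.5 -0.7  0. ] op 0.497
```

{"fn": "apply_moves", "kwargs": {"targets": [[[0,-1.5,-1.1,4,0,0.4,0],[0,-1.5,-1.1,6.3,0,0.4,0],[0,-1.5,-1.1,6.3,0,0.4,0],[0,-1.5,-1.1,6.3,0,0.4,0]]]}}

```text
clock: 7.8
eef_pos: [524.4, -209.0, 140.2]
tcp_rot: [-3.14, -0.001, 1.862]
contact_force: [0.3, -0.1, -0.3]
opening: 0.501
```

```bash
python3 plan.py 524.7 -209.9 50 106.7; python3 - <<'E'
from obj import *
t=avg('top');s=avg('scene');np.save('pics/ts3.npy',[t,s],allow_pickle=True)
for x,c in go([t,s],red,lambda q:prism(q[0],q[1],0,18,32,115,155),[554,257],[4,4],135,12):print('knob',x.round(2),round(c,2))
def cr(f,X,h=33,k=6):
    u,v=map(int,proj(f,X));return cv2.resize(f['pixels'][v-h:v+h,u-h:u+h,::-1].astype(np.uint8),None,fx=k,fy=k,interpolation=cv2.INTER_CUBIC)
cv2.imwrite('pics/c4.png',np.clip(np.hstack([cr(t,(580,240,100)),cr(s,(525,-209,100))])*1.4,0,255).astype(np.uint8))
E
```

```text
shift [-0.1   0.02  9.02] turn [-0.1 -0.  -0. ] | t 7.8 [ 524.4 -209.   140.2] [-179.9   -0.   106.7] F [ 0.3 -0.1 -0.3] op 0.501
knob [553.89 256.78] 1.57
knob [553.67 259.08] 3.38
knob [554.72 257.58] 5.62
```

View pics/c4.png

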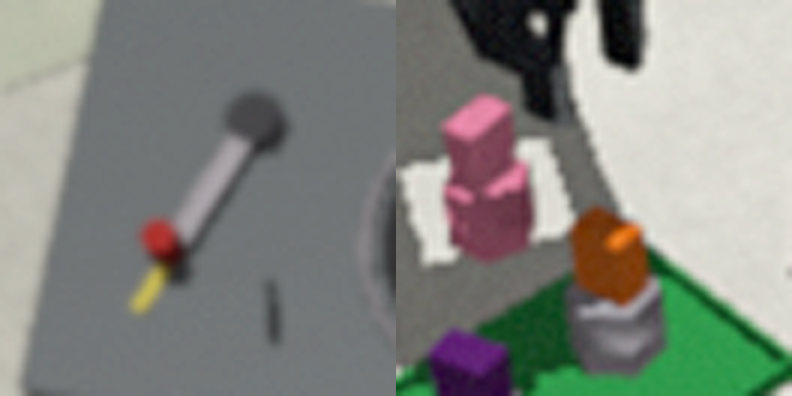

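{"fn": "apply_moves", "kwargs": {"targets": [[[0,-0.1,0,3,0,0,0],[0,-0.1,0,6,0,0,0],[0,-0.1,0,8,0,0,0],[0,-0.1,0,9,0,0,0],[-1,-0.1,0,9,0,0,0],[-1,-0.1,0,9,0,0,0],[-1,-0.1,0,9,0,0,0],[-1,-0.1,0,9,0,0,0]]], "newtons": 60}}

```text
clock: 9.0
eef_pos: [525.5, -210.8, 51.3]
tcp_rot: [3.141, 0.001, 1.861]
contact_force: [0.8, 0.0, -2.6]
opening: 0.212
```

{"fn": "apply_moves", "kwargs": {"targets": [[[-1,0,0,0,0,0,0],[-1,0,0,0,0,0,0],[-1,0,0,-2,0,0,0],[-1,0,0,-6,0,0,0],[-1,0,0,-11,0,0,0],[-1,0,0,-15,0,0,0],[-1,0,0,-17,0,0,0],[-1,0,0,-17,0,0,0]]]}}

```text
clock: 9.8
eef_pos: [527.2, -211.4, 224.8]
tcp_rot: [3.136, 0.005, 1.861]
contact_force: [0.5, -0.4, -1.3]
opening: 0.215
```

```bash
python3 plan.py 553 85 225 106.2
```

```text
shift [27.66 10.97 -0.1 ] turn [0.3 0.3 0.5] | t 9.8 [ 527.2 -211.4  224.8] [179.7   0.3 106.7] F [ 0.5 -0.4 -1.3] op 0.215
```

{"fn": "apply_moves", "kwargs": {"targets": [[[-1,27.7,11,0,0.3,0.3,0.5],[-1,27.7,11,0,0.3,0.3,0.5],[-1,27.7,11,0,0.3,0.3,0.5],[-1,27.7,11,0,0.3,0.3,0.5],[-1,27.7,11,0,0.3,0.3,0.5],[-1,27.7,11,0,0.3,0.3,0.5],[-1,27.7,11,0,0.3,0.3,0.5],[-1,27.7,11,0,0.3,0.3,0.5]]]}}

```text
clock: 10.6
eef_pos: [552.2, 86.4, 222.3]
tcp_rot: [-3.139, -0.0, 1.856]
contact_force: [0.4, 0.2, -1.4]
opening: 0.209
```

{"fn": "apply_moves", "kwargs": {"targets": [[[-1,0,0,0,0,0,0],[-1,0,0,0,0,0,0],[-1,0,0,0,0,0,0]]]}}

```text
clock: 10.9
eef_pos: [552.0, 85.3, 222.0]
tcp_rot: [-3.139, -0.0, 1.854]
contact_force: [-1.0, -0.4, -2.6]
opening: 0.212
```

```bash
python3 plan.py 553 85 210 106.2; python3 - <<'E'
from obj import *
t=avg('top');s=avg('scene');np.save('pics/ts4.npy',[t,s],allow_pickle=True)
def cr(f,X,h=33,k=6):
    u,v=map(int,proj(f,X));return cv2.resize(f['pixels'][v-h:v+h,u-h:u+h,::-1].astype(np.uint8),None,fx=k,fy=k,interpolation=cv2.INTER_CUBIC)
cv2.imwrite('pics/c5.png',np.clip(np.hstack([cr(t,(553,85,180)),cr(s,(553,85,180))])*1.4,0,255).astype(np.uint8))
E
```

```text
shift [-0.06  0.09  1.2 ] turn [-0.2 -0.   0. ] | t 10.9 [552.   85.3 222. ] [-179.8   -0.   106.2] F [-1.  -0.4 -2.6] op 0.212
```

View pics/c5.png

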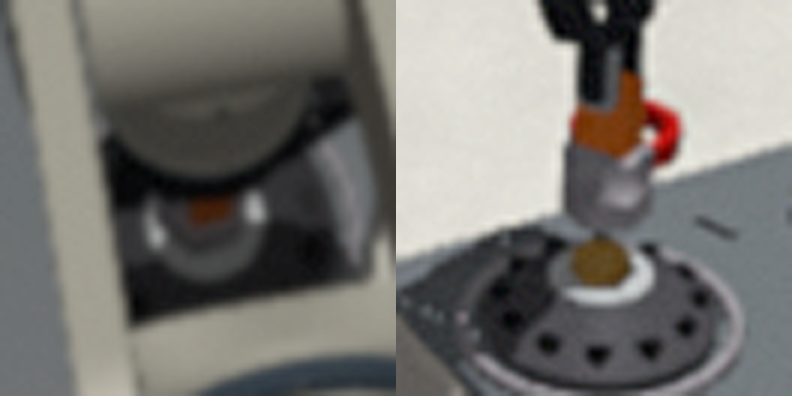

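```bash
python3 - <<'E'
from obj import *
t,s=np.load('pics/ts4.npy',allow_pickle=True)
u0,v0=map(int,proj(s,(553,85,180)));print(u0,v0)
g=s['pixels'].mean(2)
def edges(row):
    L=g[row];out=[]
    for a,b in((u0-10,u0+2),(u0+2,u0+18)):
        d=np.gradient(L);seg=d[a:b];i=a+int(np.argmin(seg) if a<u0-5 else np.argmax(seg));w=np.abs(d[i-1:i+2]);out.append(round(float((np.arange(i-1,i+2)*w).sum()/w.sum()),2))
    return out
for row in range(v0-11,v0+6):print(row,edges(row))
# predicted outline for scene nut coordinate
X=np.array([551.,88.9])
for yaw in(16.2,):
    P=np.array([proj(s,p) for p in prism(X[0],X[1],np.radians(yaw),42,6,175,215)]);print(P[:,0].min().round(2),P[:,0].max().round(2),P[:,1].min().round(1),P[:,1].max().round(1))
for dx,dy in((1,0),(0,1)):
    print((np.array(proj(s,(551+dx,88.9+dy,195)))-proj(s,(551,88.9,195))).round(3))
print(proj(s,(551,88.9,145)),proj(s,(551,88.9,195)))
m=hfit(t,s,org2,(552,85),215,10,yaws=(.28,),which='s');print(m.x,m.fun)
E
```

```text
269 188
177 [264.34, 283.05]
178 [264.14, 282.91]
179 [263.75, 282.78]
180 [263.3, 282.2]
181 [263.32, 281.91]
182 [263.32, 281.03]
183 [263.27, 278.79]
184 [263.24, 278.1]
185 [263.19, 278.0]
186 [263.15, 270.66]
187 [263.13, 270.72]
188 [263.12, 278.19]
189 [263.1, 278.15]
190 [263.07, 277.99]
191 [258.96, 276.82]
192 [265.73, 275.97]
193 [267.93, 270.96]
262.49 278.41 175.2 193.3
[0.22  0.126]
[ 0.231 -0.108]
(np.float64(269.8292469985895), np.float64(197.5096382357845)) (np.float64(270.3716664752266), np.float64(184.19966286259722))
[561.3887586   84.23775041   1.56490901  -7.18536232] 41.66345522465193
```

{"fn": "apply_moves", "kwargs": {"targets": [[[-1,0,0,0.8,0,0,0],[-1,0,0,1.6,0,0,0],[-1,0,0,2.0,0,0,0],[-1,0,0,2.2,0,0,0],[-1,0,0,2.4,0,0,0],[-1,0,0,2.6,0,0,0],[-1,0,0,2.6,0,0,0]]]}}

```text
clock: 12.0
eef_pos: [552.4, 86.1, 196.5]
tcp_rot: [-3.14, 0.0, 1.855]
contact_force: [0.8, -0.4, -2.4]
opening: 0.211
```

```bash
python3 plan.py 552.5 85 195 106.2
```

```text
shift [-0.11 -0.02  0.15] turn [-0.1  0.   0.1] | t 12.0 [552.4  86.1 196.5] [-179.9    0.   106.3] F [ 0.8 -0.4 -2.4] op 0.211
```

{"fn": "apply_moves", "kwargs": {"targets": [[[-1,0,0,0.1,0,0,0],[-1,0,0,0.2,0,0,0],[-1,0,0,0.3,0,0,0],[-1,0,0,0.4,0,0,0],[-1,0,0,0.4,0,0,0]]]}}

```text
clock: 12.5
eef_pos: [552.5, 85.6, 192.3]
tcp_rot: [-3.14, 0.001, 1.856]
contact_force: [0.7, -5.9, -0.9]
opening: 0.214
```

{"fn": "apply_moves", "kwargs": {"targets": [[[-1,-0.06,0,0,0,0,0],[-1,-0.06,0,0.1,0,0,0],[-1,-0.06,0,0.2,0,0,0],[-1,-0.06,0,0.3,0,0,0],[-1,-0.06,0,0.3,0,0,0]]]}}

```text
clock: 13.0
eef_pos: [552.4, 85.1, 189.0]
tcp_rot: [-3.139, 0.001, 1.856]
contact_force: [0.2, -1.4, -3.1]
opening: 0.214
```

{"fn": "apply_moves", "kwargs": {"targets": [[[-1,0,0,0.1,0,0,0],[-1,0,0,0.2,0,0,0],[-1,0,0,0.3,0,0,0],[-1,0,0,0.4,0,0,0],[-1,0,0,0.4,0,0,0]]]}}

```text
clock: 13.5
eef_pos: [552.4, 85.1, 184.8]
tcp_rot: [-3.139, 0.001, 1.856]
contact_force: [1.1, -1.3, -3.1]
opening: 0.211
```

{"fn": "apply_moves", "kwargs": {"targets": [[[-1,0,0,0.1,0,0,0],[-1,0,0,0.2,0,0,0],[-1,0,0,0.2,0,0,0]]]}}

```text
clock: 13.8
eef_pos: [552.7, 85.2, 183.7]
tcp_rot: [-3.14, 0.001, 1.856]
contact_force: [-2.2, -2.4, 6.1]
opening: 0.209
```

{"fn": "apply_moves", "kwargs": {"targets": [[[-1,0,0,0.1,0,0,0],[-1,0,0,0.1,0,0,0],[-1,0,0,0.1,0,0,0]]]}}

```text
clock: 14.1
eef_pos: [552.8, 85.3, 183.7]
tcp_rot: [-3.14, 0.001, 1.856]
contact_force: [-3.3, -2.3, 8.3]
opening: 0.212
```

```bash
python3 - <<'E'
from obj import *
t=avg('top');s=avg('scene')
st=r.sense();print(st['clock'],st['eef_pos'].round(1),st['contact_force'].round(1),st['opening'])
for x,c in go([s],red,lambda q:prism(q[0],q[1],0,18,32,115,155),[554,257],[4,4],135,12)[:1]:print('knob scene',x.round(2),round(c,2))
def cr(f,X,h=33,k=6):
    u,v=map(int,proj(f,X));return cv2.resize(f['pixels'][v-h:v+h,u-h:u+h,::-1].astype(np.uint8),None,fx=k,fy=k,interpolation=cv2.INTER_CUBIC)
full=cv2.resize(s['pixels'][150:330,60:340,::-1].astype(np.uint8),(616,396),interpolation=cv2.INTER_CUBIC)[:,:400]
cv2.imwrite('pics/c6.png',np.clip(np.hstack([full,cr(s,(553,85,160))])*1.3,0,255).astype(np.uint8))
E
```

```text
14.5 [552.8  85.3 183.7] [-2.4 -2.5  9.3] 0.20902326734322307
knob scene [553.37 259.39] 3.49
```

View pics/c6.png

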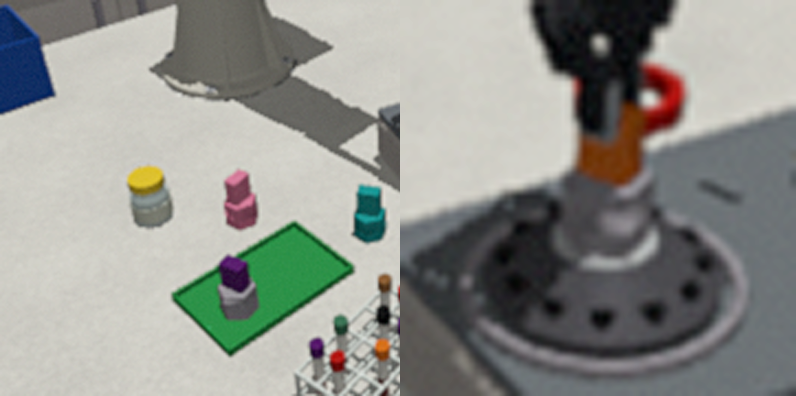

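```bash
python3 -c "
from rig import r
print(r.sign_off())"
```

```text
the job is handed in; nothing more can be done
None
```

The lever is on the yellow mark, and the orange socket is seated on the nut of the grey rotor in the centrifuge. I handed the job in at about 14.5 s of the 72 s, with the arm still gripping the orange handle.

- **Lever:** I gripped the red knob and swung it round to the yellow mark. In the top camera the arm's direction matched the mark's to within about 0.5°. The knob had not moved in the last scene check.
- **Sockets:** I tried only the orange one, because it fitted on the first try; the purple one was never tried. The orange socket went down over the nut with little force, past the height where the wrong socket would stop. It met a hard stop with the tool tip at 183.7 mm, against about 184 mm expected for the rim on the washer. Pressing harder, to about 9 N, did not lower it further.
- **Last picture:** it shows the rim on the washer and the purple socket upright in the tray. The jar, the visible part of the tube rack, the tape roll and the pink and turquoise look-alikes appeared undisturbed. I checked those by eye only.

**Disagreement:** the two cameras' positions differed by about 4 mm in y. I allowed for this by comparing the socket with the nut in the same camera, and by touch on the way down. A sideways force of about 6 N on entry went away after a 0.6 mm correction.

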